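# Unlock the marker box

### The job

The blue metal box that holds the marker is locked. Take the red-handled key out of its wooden stand, push it fully home in the brass keyhole on top of the box and turn it clockwise (seen from above) until the hidden bolt lets go and the sprung drawer pops right out. Leave the key standing in the lock and do not knock over or shove the drink carton or the tumbler.

Things in the scene. Friction and masses are not known exactly. Their poses are not given: they have to be found in the camera images.
- key_grip (a point): Centre of the loose key's red bow (handle), an upright plate 36 mm wide (x), 12 mm thick (y), 36 mm high (z). x: along the width of bow and bit; z: up the key, away from its tip. Pinch it across its thickness (y). The key weighs about 60 g and is 74 mm long; under the bow are a collar 11 mm wide and 3.5 mm high and a 6 mm round shaft. It stands upright in the stand.
- key_tip (a point): Middle of the key's lower end, 56 mm below key_grip on the same axis, same axes. The lowest 12 mm of the key is its bit, a flat steel bar 18 mm wide (x) and 6 mm thick (y), centred on the shaft, so the key works either way round (half a turn makes no difference).
- key_stand: Fixed wooden block, 66 x 50 x 30 mm (x, y, z), origin at the centre of its underside. The key stands loosely in a 21 x 9 mm upright slot in its top, 22 mm deep, long side along the block's x; lift the key straight up by more than 25 mm to clear it.
- lock_box: Fixed blue metal box, 150 x 120 x 90 mm (x, y, z), origin at the centre of its underside. Its grey drawer front looks to the box's -x. On top lies the brass keyhole plate (44 x 34 mm, 6 mm high), which does not turn: the key's bit passes it only lengthwise with the slot, can turn only below it (tip over 18 mm deep), and cannot be pulled out while turned.
- keyhole (a point): Centre of the keyhole's mouth, level with the brass plate's top: 96 mm above the desk, 15 mm in front of the box's middle. x: along the slot's long side (parallel to the box's x), z up. Slot 20.5 x 8.5 mm, its mouth bevelled by 2.5 mm. Push the key straight down: it is home at a floor with its tip 22 mm below this point, the bow's lower edge then 16 mm above the plate.
- plug (a joint): Lock barrel under the brass plate, turned by the bit of the key: 0 locked and in line with the slot, grows clockwise seen from above, stop at 1.25 rad. The bit has about 0.15 rad of play in it. The bolt lets go at about 0.9 rad; turning takes less than 0.1 N m and the barrel stays where it is left.
- drawer (a joint): Sprung drawer of the box: 0 shut; once the bolt lets go, its spring pushes it out by itself to 0.06 m, toward the box's -x.
- drink_carton: Bystander: drink carton with a straw, 44 x 59 x 195 mm, origin under its centre.
- tumbler: Bystander: clear tumbler, 68 mm wide, 90 mm high, origin under its centre.
- key: The whole key; its origin is the point key_tip.
There are look-alikes about, which are no part of the job. There is more than one size of the key; the job needs the middle-sized.

How it is judged (in metres and radians):
On the way:
1. the key is fully home in the keyhole, not yet turned, and the drawer is still shut (z of key_tip in the frame of keyhole below -0.018 m and horizontal distance between key_tip and keyhole below 0.006 m and value of joint plug below 0.4 rad and value of joint drawer below 0.01 m), for 0.05 s.
At the end, for the whole second after the job is handed in: The drawer stands more than 50 mm out, and the key stands at rest in the keyhole: tip more than 15 mm below the mouth and within 6 mm of its axis, leaning less than 0.3 rad (value of joint drawer above 0.05 m and z of key_tip in the frame of keyhole below -0.015 m and horizontal distance between key_tip and keyhole below 0.006 m and angle between key_tip's own z axis and vertical below 0.3 rad and linear speed of key below 0.02 m/s); the robot touches nothing.
It fails at once if the carton or the tumbler is shoved more than 3 cm or knocked over (distance of any of drink_carton, tumbler from where it was at the start of the episode above 0.03 m or angle between any of drink_carton, tumbler's own z axis and vertical above 0.5 rad).
It also fails if it takes over 48 s, if anything falls off the work surface, if the arm or the gripper's body presses on something with over 40 N, if the wrist force passes 120 N, or if a joint passes its speed limit or range.

### The arm

A 6-joint arm with a two-finger parallel gripper is mounted at the origin on a cart in front of the work surface, level with it; the furniture and walls round the work are solid. World frame = base frame: x ahead of the robot, y to its left, z up, the work surface at z = 0. Lengths are in m, angles in degrees, forces in N, time in s.
With the tool pointing down it reaches from about 0.3 to 0.75 m from the base axis. Payload 8.5 kg.
Tool frame: the origin (TCP) lies midway between the tips of the shut fingers; the grasp point (between the pads) lies 19 mm behind it (env.tcp_to_grasp is the z of the grasp point in the tool frame, in m); z points along the fingers, y is the line along which they close (so a half turn about z gives the same grasp; the last joint's range is limited). The gripper opens to 85 mm and grips with 20 to 120 N. Pads are 22 mm wide; open, the fingers measure 114 mm over their backs; the gripper's body (76 mm by 85 mm) begins 54 mm behind the grasp point. The pads swing forward as they close: fully open they stand 13 mm farther back than shut.
Start: joints at [63.295, 21.807, 74.336, -0, 83.858, -12.336], TCP at [0.136, 0.533, 0.21] pointing down, gripper open.
Joint ranges: [-178.18, 178.18], [-50.72, 133.34], [12.68, 142.11], [-81.47, 261.47], [9.98, 163.14], [-165.26, 165.26]. Speed limits (degrees/s): [136.94, 136.94, 180, 180, 180, 180].

### API

Orientations are given as a 3x3 rotation matrix whose columns are the frame's x, y, z axes.
In Python, from rig import env, imaging, job, models gives the robot as it stands. The module is installed in compiled form; this text tells all that it offers.
- The arm moves only by the tool jog_arm, never from a script. Its argument "plan" is text: rows parted by semicolons, each of 7 numbers parted by spaces: the turn, a rotation vector about the tool's x, y, z in degrees, then the shift along the tool's x, y, z in cm, then the closure in counts, from 0 (fully open) to 255 (shut). In form: rx ry rz x y z claw; .... A call has 1 to 10 rows; each row shifts and turns the commanded pose from where the row before left it, along the tool's axes as they then stand; what a row does not reach is not made up. A row lasts 1/12 s, in which the tool goes at most 41.7 mm and 7.16 degrees, less where a joint would pass 70% of its speed; a pose out of reach is approached as far as the arm can. A call with a gripper value outside its range is refused whole. The fingers move at their own pace and stop on an object; "grip_force" is the grip in N (left out, the last holds). Time passes only in rows, so rows that do not move let the fingers close. It gives the time, the measured TCP pose, the force, the opening and the grip force at its end, in the units of the state.
- env.observe(): the state, without advancing time (a new reading comes with each control period).
- imaging.get_image(name): name is "scene" or "top"; returns a dict with "pixels" (384x512x3 uint8, red, green, blue), "depth" (384x512 float32, m along the optical axis (not along the pixel's ray), 0 where there is no reading), "fov_y" (degrees; the focal length in pixels is half the picture's height over the tangent of half this angle, whatever the lens; pixels are square), "cx", "cy" (the principal point, pixels), "distortion" ([k1, k2, p1, p2, k3] as OpenCV has them; the pictures are not rectified), "world_from_camera" (4x4, takes a point from camera to world coordinates). Camera axes: x right, y down, z forward; pixel columns grow to the right and rows downward; lengths in m; the calibration is good to about 2 mm. A picture is of the moment at which its call begins.
- job.close_job(): hands the job in; it is judged then, once.
Trained networks look in the newest picture that a camera, given by its name, has taken for a name from the list of things; names that differ only in an ending like _2 or _b are one class to them, and where a whole thing is asked for, a point or a joint stands for the part that bears it (a point fixed in the world has none). Each returns a list of dicts, best first, with "confidence" (0 to 1); they miss things now and then, are a little off and sometimes report something else, mostly with a low value. They report only what shows in the picture. A call takes as long as a camera call. They do not tell look-alikes from the thing itself.
- models.outline_of(camera, query): "region" (384x512 bool, what is visible of it) and "bbox" ([centre column, centre row, width, height] in pixels, round what is visible of it).
- models.tip_of(camera, query): "at" ([column, row] in pixels: a listed point, or the origin of a listed thing).
The state is a dict: "time_s": time; "q": joint angles; "qvel": joint speeds; "joint_efforts": joint torques, N m; "position": TCP position; "tool_rot": TCP orientation; "ft_force": force on the tool from outside, world axes, zero at the start; "wrist_torque": the same for the moment, N m; "grip_width": finger opening in m; "gripper_force": force on a finger pad.
Only numpy, scipy, OpenCV 4.12 (cv2) and the standard library are available. Lean on these libraries where they do the work, as an engineer would, in place of code of your own. Each camera call takes 0.05 s, during which the arm holds its last target. There are 200 camera calls.

## Working session

There is one attempt and no reset: what is moved stays moved. The work goes in short steps, Python scripts to look and compute and a tool call to move; the robot and the scene stay as the last step left them, time stands still between calls to the robot, and variables do not carry over. Pictures are saved under pics/ and viewed, at most 10 in all, crops included, and the job is handed in when it is done.

Besides the shell and the picture viewer there is one more tool, called after "Request:" as name(argument=value, ...) on one line, values as JSON. jog_arm: Moves the arm, as the interface text tells. Its arguments: {"type":"object","properties":{"plan":{"type":"string"},"grip_force":{"type":"number"}},"required":["plan"]}

```bash
mkdir -p pics
cat > h.py <<'E'
from rig import env, imaging, job, models
import numpy as np, cv2
def K(im):
    h,w=im['depth'].shape; f=h/2/np.tan(np.radians(im['fov_y'])/2)
    return np.array([[f,0,im['cx']],[0,f,im['cy']],[0,0,1.]])
def und(im,uv):
    return cv2.undistortPoints(np.array(uv,float).reshape(-1,1,2),K(im),np.array(im['distortion'],float)).reshape(-1,2)
def pts(im,uv,d=None):
    uv=np.array(uv,float).reshape(-1,2); n=und(im,uv)
    if d is None: d=im['depth'][uv[:,1].round().astype(int),uv[:,0].round().astype(int)]
    P=np.c_[n*np.reshape(d,(-1,1)),np.ones(len(uv))*d]; T=im['world_from_camera']
    return P@T[:3,:3].T+T[:3,3]
def onz(im,uv,z):
    n=und(im,uv); T=im['world_from_camera']; r=np.c_[n,np.ones(len(n))]@T[:3,:3].T
    return T[:3,3]+r*((z-T[2,3])/r[:,2:])
E
python3 - <<'E'
from h import *
np.set_printoptions(precision=3,suppress=True)
for c in ('scene','top'):
    im=imaging.get_image(c); cv2.imwrite(f'pics/{c}0.png',im['pixels'][...,::-1])
    print(c,im['fov_y'],im['world_from_camera'][:3])
    for q in ('key_grip','key_tip','keyhole','key_stand','lock_box','drink_carton','tumbler'):
        for t in models.tip_of(c,q):
            print(q,round(t['confidence'],2),np.array(t['at']),pts(im,t['at'])[0])
print(env.observe()['tool_rot'],env.tcp_to_grasp)
E
```

```text
scene 51.880662284163044 [[ 0.83  -0.29   0.476  0.23 ]
 [-0.557 -0.411  0.721 -0.565]
 [-0.014 -0.864 -0.503  0.529]]
key_grip 0.91 [229.4 248.5] [ 0.495 -0.057  0.079]
key_grip 0.73 [269.9 227.5] [ 0.592 -0.046  0.08 ]
key_grip 0.39 [315.  250.1] [ 0.645 -0.121  0.049]
key_tip 0.7 [271.5 251.7] [ 0.586 -0.06   0.031]
key_tip 0.65 [231.  278.4] [ 0.496 -0.052  0.002]
key_tip 0.42 [311.5 263. ] [ 0.649 -0.109  0.006]
keyhole 0.93 [172.3 177.6] [0.505 0.225 0.099]
keyhole 0.63 [182.5 213.2] [0.494 0.16  0.039]
key_stand 0.69 [269.3 255.4] [ 0.577 -0.065  0.03 ]
lock_box 0.8 [183.4 214.4] [0.495 0.158 0.037]
drink_carton 0.75 [315.1 216.8] [0.754 0.003 0.016]
tumbler 0.97 [293.  205.6] [0.743 0.072 0.015]
tumbler 0.67 [272.7 230.3] [ 0.601 -0.044  0.068]
top 48.951480538006635 [[-0.027 -0.991  0.13   0.507]
 [-1.     0.028  0.005  0.075]
 [-0.009 -0.13  -0.991  0.913]]
key_grip 0.83 [334.6 251.8] [ 0.494 -0.044  0.095]
key_grip 0.66 [324.7 200.8] [ 0.594 -0.031  0.079]
key_grip 0.5 [358.  174.3] [ 0.65  -0.107  0.05 ]
key_grip 0.26 [320.7 205.1] [ 0.59  -0.029  0.03 ]
key_tip 0.75 [261.6 133.5] [0.747 0.091 0.034]
key_tip 0.74 [330.2 253.9] [ 0.489 -0.039  0.069]
key_tip 0.59 [322.2 201.4] [ 0.598 -0.033  0.029]
key_tip 0.54 [354.6 176.4] [ 0.65  -0.104  0.029]
keyhole 0.87 [197.4 255.5] [0.493 0.223 0.076]
key_stand 0.68 [323.5 204.5] [ 0.589 -0.032  0.052]
key_stand 0.6 [207.8 243.2] [0.517 0.2   0.09 ]
lock_box 0.77 [203.6 245. ] [0.513 0.207 0.097]
lock_box 0.6 [320.8 206. ] [ 0.589 -0.029  0.029]
drink_carton 0.56 [295.7 129.8] [0.743 0.021 0.072]
tumbler 0.58 [260.5 131.3] [0.752 0.094 0.034]
[[-0.969  0.248  0.   ]
 [ 0.248  0.969  0.   ]
 [-0.     0.    -1.   ]] -0.0187
```

View pics/scene0.png

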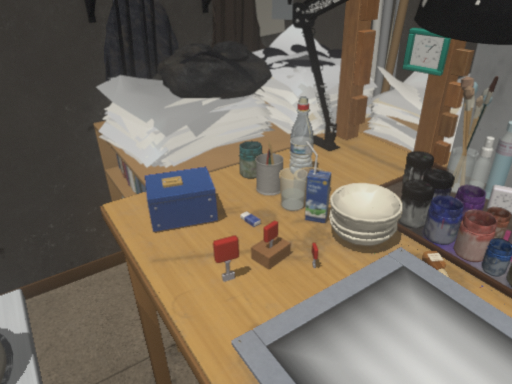

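View pics/top0.png

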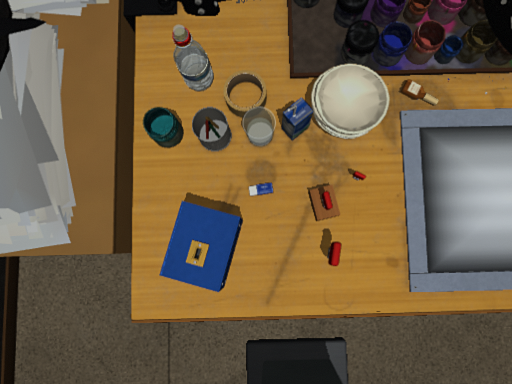

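The scene shows three red keys. In the top view:
- Large key, free-standing: (335,252).
- Key in the wooden stand: (325,200).
- Small key, free-standing: (358,174).

The middle-sized key is the one in the stand. The keyhole is at (197,255). Next I'll check that choice in a close crop and measure.

```bash
cat > m.py <<'E'
from h import *
np.set_printoptions(precision=4,suppress=True)
def cloud(c):
    im=imaging.get_image(c); v,u=np.mgrid[:384,:512]; uv=np.c_[u.ravel(),v.ravel()]
    return im,pts(im,uv),im['pixels'].reshape(-1,3).astype(int)
def rect(name,P):
    if len(P)<5: print(name,len(P)); return
    r=cv2.minAreaRect((P[:,:2]*1000).astype(np.float32)); print(name,len(P),np.array(r[0]),np.array(r[1]),round(r[2],1),'medz',np.median(P[:,2]),'max',P[:,2].max(), 'min',P[:,2].min())
if __name__=='__main__':
    ims={}
    for c in ('top','scene'):
        im,P,C=cloud(c); ims[c]=im
        ok=(im['depth'].ravel()>0)
        red=ok&(C[:,0]>90)&(C[:,1]<60)&(C[:,2]<70)
        for n,(x,y) in dict(stand=(.59,-.035),big=(.495,-.05),small=(.648,-.112)).items():
            rect(c+' '+n,P[red&(np.hypot(P[:,0]-x,P[:,1]-y)<.05)&(P[:,2]>0.005)])
        nb=ok&(np.hypot(P[:,0]-.59,P[:,1]+.035)<.06)
        rect(c+' standtop',P[nb&~red&(abs(P[:,2]-.03)<.006)])
        nb=ok&(np.hypot(P[:,0]-.52,P[:,1]-.21)<.13)
        rect(c+' boxtop',P[nb&(abs(P[:,2]-.092)<.009)])
        rect(c+' plate',P[nb&(C[:,0]>C[:,2]+50)&(P[:,2]>.085)])
        rect(c+' hole',P[nb&(C.max(1)<60)&(P[:,2]>.05)&(np.hypot(P[:,0]-.5,P[:,1]-.22)<.02)])
    a=cv2.resize(ims['top']['pixels'][150:280,290:380],None,fx=4,fy=4,interpolation=2)
    b=cv2.resize(ims['top']['pixels'][190:300,150:250],None,fx=4,fy=4,interpolation=2)
    h=max(a.shape[0],b.shape[0]); z=np.zeros((h,a.shape[1]+b.shape[1],3),np.uint8); z[:a.shape[0],:a.shape[1]]=a; z[:b.shape[0],a.shape[1]:]=b
    cv2.imwrite('pics/crop1.png',z[...,::-1])
E
python3 m.py
```

```text
top stand 103 [592.3293 -40.1827] [26.7203 69.1647] 77.7 medz 0.08135193534739127 max 0.08517449514532172 min 0.02816503483948407
top big 162 [490.2736 -46.0977] [13.9261 44.7974] 78.2 medz 0.09644944837905994 max 0.1003126680422387 min 0.055491119004508205
top small 40 [ 650.4974 -110.2623] [22.7346  6.2079] 62.9 medz 0.050636178741499005 max 0.053527101923274256 min 0.04308205171684765
top standtop 600 [597.55   -37.3215] [66.0083 50.4238] 12.3 medz 0.030025424329401584 max 0.03508863679909657 min 0.02421484134216556
top boxtop 4797 [513.2017 216.2755] [121.0155 151.0779] 72.9 medz 0.09045413477665387 max 0.10024912617645731 min 0.08302250435318015
top plate 352 [538.5094 222.9931] [131.3914  45.2147] 4.1 medz 0.09614661007150532 max 0.10024912617645731 min 0.0897946330601268
top hole 25 [497.2943 224.8679] [17.3202  5.6708] 1.4 medz 0.07680282118863413 max 0.09154047031830592 min 0.07123388378486195
scene stand 169 [596.2801 -44.7797] [33.9381  6.7448] 1.9 medz 0.06623004732771787 max 0.08262604025800718 min 0.050235172525506966
scene big 410 [489.0138 -54.5818] [ 7.0225 43.8391] 76.0 medz 0.07566566486809587 max 0.09604228266342557 min 0.05440295156792324
scene small 39 [ 645.1295 -117.2216] [15.8288  5.3705] 85.0 medz 0.04398478148315166 max 0.051865098095630335 min 0.030459829903028146
scene standtop 516 [597.6095 -39.7497] [68.0415 51.6164] 10.8 medz 0.03062465265913697 max 0.035791889513615116 min 0.024060004403678836
scene boxtop 1789 [514.5764 214.2751] [129.2248 148.1669] 73.0 medz 0.0910980383033706 max 0.09928203748394299 min 0.08300763734507643
scene plate 135 [499.6296 216.3672] [33.5066 41.3652] 73.6 medz 0.09659949337975549 max 0.09928203748394299 min 0.09074543083737646
scene hole 0
```

View pics/crop1.png

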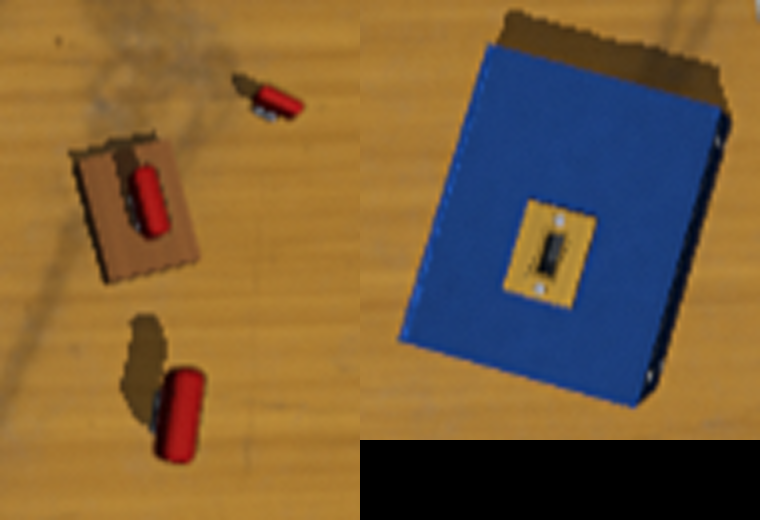

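The crop confirms it: the key in the stand (left part, 150,200) is smaller than the large loose one (180,415) and bigger than the small loose one (278,100). The keyhole slot is at (550,255), running along the box's long side. One refining measurement, then I move.

Run:
```python
from m import *
for c in ('top','scene','top'):
    im,P,C=cloud(c); ok=im['depth'].ravel()>0
    red=ok&(C[:,0]>80)&(C[:,1]<70)&(C[:,2]<80)&(np.hypot(P[:,0]-.594,P[:,1]+.04)<.035)
    for zl in (.079,.07): rect(c+' bow>%g'%zl,P[red&(P[:,2]>zl)])
    nb=ok&(np.hypot(P[:,0]-.499,P[:,1]-.219)<.035)
    rect(c+' plate',P[nb&(C[:,0]>C[:,2]+40)&(P[:,2]>.085)])
    # slot pixels projected to z=.096
    dark=nb&(C.max(1)<70)&(np.hypot(P[:,0]-.499,P[:,1]-.219)<.02)
    idx=np.where(dark)[0]
    if len(idx)>4: rect(c+' slot@z',onz(im,np.c_[idx%512,idx//512],.094))
    # bow centre ray at top plane
    idx=np.where(red&(P[:,2]>.0785))[0]
    if len(idx)>4: rect(c+' bow@.082',onz(im,np.c_[idx%512,idx//512],.082))
```

```text
top bow>0.079 91 [597.3931 -37.3486] [33.7718 10.9522] 12.6 medz 0.08167698292525105 max 0.08612950139116882 min 0.07914976145497166
top bow>0.07 102 [597.0034 -37.8309] [34.7104 11.92  ] 11.9 medz 0.08154664882333812 max 0.08612950139116882 min 0.07117721147332268
top plate 359 [498.6822 220.3417] [34.0854 44.6023] 72.4 medz 0.09606434702554245 max 0.09978071002468525 min 0.08888839741108068
top slot@z 37 [498.1678 220.4084] [ 7.4587 18.0096] 73.5 medz 0.09399999999999997 max 0.09399999999999997 min 0.09399999999999997
top bow@.082 93 [597.1805 -37.0909] [33.7133 10.8136] 12.7 medz 0.08199999999999996 max 0.08199999999999996 min 0.08199999999999996
scene bow>0.079 47 [597.2462 -42.323 ] [31.5299  6.3999] 7.5 medz 0.08152141581426736 max 0.08464583312901847 min 0.07922779175156658
scene bow>0.07 97 [597.0873 -42.8165] [33.4108  7.3366] 7.5 medz 0.07837952566821477 max 0.08464583312901847 min 0.07064332291138786
scene plate 151 [499.4608 216.3622] [33.4406 41.8283] 73.5 medz 0.0964925988236569 max 0.09867590065092086 min 0.09126254040330795
scene bow@.082 48 [594.5246 -43.0647] [33.4837  9.9139] 10.9 medz 0.08200000000000002 max 0.08200000000000007 min 0.08199999999999996
top bow>0.079 93 [597.2918 -37.2761] [33.5619 11.3281] 11.7 medz 0.08145863525513641 max 0.08529281398039823 min 0.07930133998947497
top bow>0.07 101 [596.84   -37.4288] [34.5672 11.7928] 13.2 medz 0.08134751163045029 max 0.08529281398039823 min 0.07075449098289954
top plate 358 [498.4939 220.5114] [34.4717 44.2914] 73.0 medz 0.09623558216903544 max 0.10076531543001765 min 0.08800582379569122
top slot@z 37 [498.1678 220.4084] [ 7.4587 18.0096] 73.5 medz 0.09399999999999997 max 0.09399999999999997 min 0.09399999999999997
top bow@.082 96 [597.1844 -37.1026] [33.7079 11.5062] 12.6 medz 0.08199999999999996 max 0.08199999999999996 min 0.08199999999999996
```

Request:
jog_arm(plan="0 0 -7 0 0 0 110; 0 0 -7 0 0 0 110; 0 0 -6 0 0 0 110; 0 0 -6 0 0 0 110", grip_force=40)

```text
time_s: 1.38
position: [0.1365, 0.5328, 0.2103]
tool_rot: [[-0.978, -0.207, 0.0], [-0.207, 0.978, 0.0], [-0.0, 0.0, -1.0]]
ft_force: [-0.1, -0.6, 0.4]
grip_width: 0.0484
gripper_force: 0.0
```

Request:
jog_arm(plan="0 0 0 -1.85 -3.63 0 110; 0 0 0 -1.85 -3.63 0 110; 0 0 0 -1.85 -3.63 0 110; 0 0 0 -1.85 -3.63 0 110; 0 0 0 -1.85 -3.63 0 110; 0 0 0 -1.85 -3.63 0 110; 0 0 0 -1.85 -3.63 0 110; 0 0 0 -1.85 -3.63 0 110; 0 0 0 -1.85 -3.63 0 110; 0 0 0 -1.85 -3.63 0 110")

```text
time_s: 2.22
position: [0.3918, 0.2127, 0.2106]
tool_rot: [[-0.979, -0.202, 0.001], [-0.202, 0.979, 0.0], [-0.001, 0.0, -1.0]]
ft_force: [1.0, 1.4, 0.4]
grip_width: 0.0484
gripper_force: 0.0
```

Request:
jog_arm(plan="0 0 0 -1.85 -3.63 0 110; 0 0 0 -1.85 -3.63 0 110; 0 0 0 -1.85 -3.63 0 110; 0 0 0 -1.85 -3.63 0 110; 0 0 0 -1.85 -3.63 0 110; 0 0 0 -1.85 -3.63 0 110; 0 0 0 -1.85 -3.63 0 110; 0 0 0 -1.85 -3.63 0 110; 0 0 0 0 0 0 110")

```text
time_s: 2.97
position: [0.5974, -0.0457, 0.209]
tool_rot: [[-0.98, -0.197, 0.0], [-0.197, 0.98, -0.001], [-0.0, -0.001, -1.0]]
ft_force: [-0.9, -0.3, -0.2]
grip_width: 0.0488
gripper_force: 0.0
```

Request:
jog_arm(plan="0 0 -1 -0.13 0.82 0 110; 0 0 0 0 0 3.5 110; 0 0 0 0 0 3.5 110; 0 0 0 0 0 3.5 110; 0 0 0 0 0 3 110; 0 0 0 0 0 2 110; 0 0 0 0 0 0.8 110; 0 0 0 0 0 0 110; 0 0 0 0 0 0 110")

```text
time_s: 3.72
position: [0.5944, -0.0311, 0.0485]
tool_rot: [[-0.976, -0.22, 0.001], [-0.22, 0.976, -0.0], [-0.001, -0.001, -1.0]]
ft_force: [0.8, 0.2, 0.8]
grip_width: 0.0486
gripper_force: 0.0
```

Run:
```python
from h import *
im=imaging.get_image('scene'); cv2.imwrite('pics/s2.png',cv2.resize(im['pixels'][180:300,190:350],None,fx=4,fy=4,interpolation=2)[...,::-1]); print(env.observe()['position'])
```

```text
[ 0.59475122 -0.03142084  0.04901677]
```

View pics/s2.png

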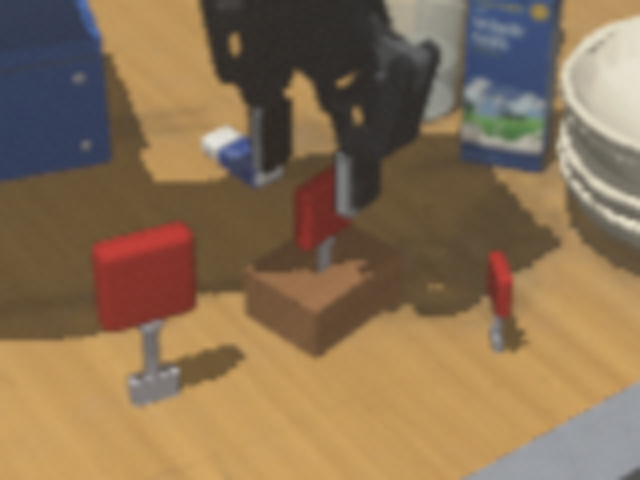

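The crop shows the gripper over the stand key at (318,205), with the right finger nearer the bow, so it sits about 6 mm off towards +y. I'll correct that.

Request:
jog_arm(plan="0 0 0 -0.12 -0.64 0 110; 0 0 0 0 0 0.3 110; 0 0 0 0 0 0 110; 0 0 0 0 0 0 110; 0 0 0 0 0 0 110")

```text
time_s: 4.18
position: [0.5966, -0.0378, 0.0445]
tool_rot: [[-0.976, -0.219, 0.0], [-0.219, 0.976, -0.0], [-0.0, -0.0, -1.0]]
ft_force: [-0.4, -0.2, 0.5]
grip_width: 0.0486
gripper_force: 0.0
```

Request:
jog_arm(plan="0 0 0 0 0 0 255; 0 0 0 0 0 0 255; 0 0 0 0 0 0 255; 0 0 0 0 0 0 255; 0 0 0 0 0 0 255; 0 0 0 0 0 0 255; 0 0 0 0 0 0 255; 0 0 0 0 0 0 255", grip_force=50)

```text
time_s: 4.85
position: [0.5967, -0.0378, 0.0445]
tool_rot: [[-0.976, -0.219, 0.0], [-0.219, 0.976, -0.0], [-0.0, -0.0, -1.0]]
ft_force: [-0.3, 0.9, 2.1]
grip_width: 0.0107
gripper_force: 50.6
```

Request:
jog_arm(plan="0 0 0 0 0 -0.8 255; 0 0 0 0 0 -1.2 255; 0 0 0 0 0 -2 255; 0 0 0 0 0 -2.5 255; 0 0 0 0 0 -2.5 255; 0 0 0 0 0 -2.5 255; 0 0 0 0 0 -2.5 255; 0 0 0 0 0 -1 255; 0 0 0 0 0 0 255")

```text
time_s: 5.6
position: [0.5973, -0.0379, 0.1967]
tool_rot: [[-0.976, -0.219, 0.004], [-0.219, 0.976, -0.001], [-0.004, -0.002, -1.0]]
ft_force: [0.0, 0.4, -0.7]
grip_width: 0.0109
gripper_force: 50.3
```

Request:
jog_arm(plan="0 0 0 0.49 3.42 0 255; 0 0 0 0.49 3.42 0 255; 0 0 0 0.49 3.42 0 255; 0 0 0 0.49 3.42 0 255; 0 0 0 0.49 3.42 0 255; 0 0 0 0.49 3.42 0 255; 0 0 0 0.49 3.42 0 255; 0 0 0 0.49 3.42 0 255; 0 0 0 0 0 0 255; 0 0 0 0 0 0 255")

```text
time_s: 6.43
position: [0.4972, 0.2218, 0.1927]
tool_rot: [[-0.975, -0.222, -0.003], [-0.222, 0.975, -0.001], [0.003, -0.0, -1.0]]
ft_force: [0.5, -0.8, -0.9]
grip_width: 0.0109
gripper_force: 50.3
```

Request:
jog_arm(plan="0 0 6 0 0 0 255; 0 0 6 0 0 0 255; 0 0 6 0 0 0 255; 0 0 6 0 0 0 255; 0 0 5.7 0 0 0 255; 0 0 0 0 0 0 255; 0 0 0 0 0 0 255; 0 0 0 0 0 0 255; 0 0 0 0 0 0 255")

```text
time_s: 7.18
position: [0.4986, 0.2203, 0.194]
tool_rot: [[-0.956, 0.292, -0.0], [0.292, 0.956, -0.0], [0.0, -0.0, -1.0]]
ft_force: [-0.2, 0.1, -0.6]
grip_width: 0.0103
gripper_force: 50.3
```

Run:
```python
from m import *
o=env.observe(); print(o['position'],np.degrees(np.arctan2(-o['tool_rot'][1][0],-o['tool_rot'][0][0])),o['q'],o['grip_width'])
im,P,C=cloud('scene'); ok=im['depth'].ravel()>0
red=ok&(C[:,0]>80)&(C[:,1]<70)&(C[:,2]<80)&(np.hypot(P[:,0]-.5,P[:,1]-.22)<.05)&(P[:,2]>.1)
rect('bow',P[red])
cv2.imwrite('pics/s3.png',cv2.resize(im['pixels'][70:240,110:270],None,fx=3.5,fy=3.5,interpolation=2)[...,::-1])
```

```text
[0.4986 0.2203 0.194 ] -16.98466076482472 [ 11.3891  22.0322  76.7703  -0.0042  81.2265 -61.6256] 0.010285876471258852
bow 94 [499.1654 213.1817] [ 9.5774 31.0424] 73.2 medz 0.20844332278453764 max 0.22920681408134558 min 0.19688911291011607
```

View pics/s3.png

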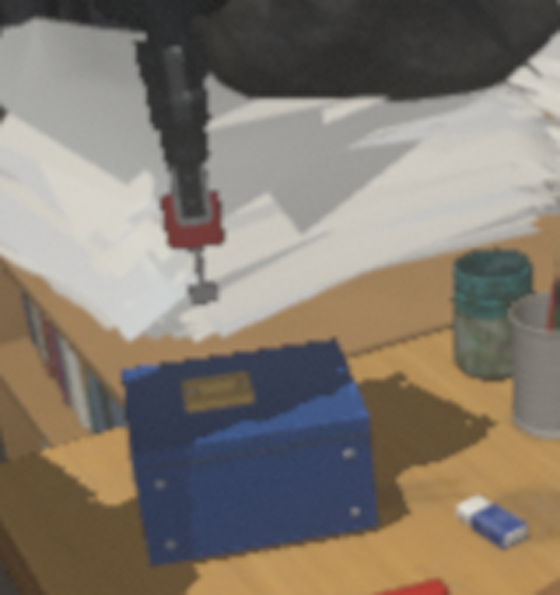

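The picture shows the key hanging upright at (203,260), above the keyhole plate at (218,390), with its bit along the slot. I'll lower it to just above the mouth.

Request:
jog_arm(plan="0 0 0 0 0 2 255; 0 0 0 0 0 2 255; 0 0 0 0 0 1.3 255; 0 0 0 0 0 0 255; 0 0 0 0 0 0 255; 0 0 0 0 0 0 255; 0 0 0 0 0 0 255")

```text
time_s: 7.82
position: [0.499, 0.2208, 0.1424]
tool_rot: [[-0.956, 0.293, 0.002], [0.293, 0.956, 0.0], [-0.002, 0.001, -1.0]]
ft_force: [1.0, -0.5, -0.6]
grip_width: 0.0104
gripper_force: 50.2
```

Run:
```python
from m import *
o=env.observe(); print(o['position'],np.degrees(np.arctan2(-o['tool_rot'][1][0],-o['tool_rot'][0][0])),o['ft_force'])
im=imaging.get_image('scene')
K_=K(im);T=im['world_from_camera'];R=T[:3,:3].T;t=-R@T[:3,3]
def proj(p): return cv2.projectPoints(np.array(p,float).reshape(-1,3),cv2.Rodrigues(R)[0],t,K_,np.array(im['distortion'],float))[0].reshape(-1,2)
p=np.array(o['position'])
print('pred tip',proj(p-[0,0,.0365]),'pred mouth',proj([.4985,.2205,.096]), 'mouth shift', proj([.4985,.2185,.096]))
b=cv2.resize(im['pixels'][130:215,130:230],None,fx=7,fy=7,interpolation=2)
cv2.imwrite('pics/s4.png',b[...,::-1])
for q in('key_tip','keyhole'):
    print(q,[(r['at'],round(r['confidence'],2)) for r in models.tip_of('scene',q)][:3])
```

```text
[0.499  0.2208 0.1424] -17.05131249925522 [ 1.0162 -0.5326 -0.6356]
pred tip [[170.1864 176.4   ]] pred mouth [[170.5669 180.3022]] mouth shift [[170.9061 180.6402]]
key_tip [([227.8, 280.2], 0.92), ([309.4, 266.5], 0.67), ([170.2, 177.4], 0.5)]
keyhole [([170.0, 179.0], 0.63)]
```

View pics/s4.png

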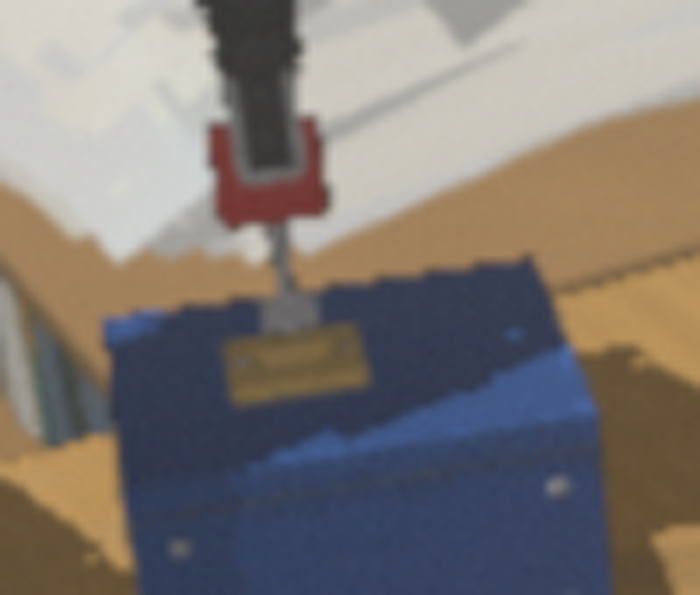

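The bit's lower end is at (290,328) in the crop, and the dark slot is centred near (290,354) right under it. That agrees with the predicted offset, so I'll insert slowly.

Request:
jog_arm(plan="0 0 0 0 0 0.5 255; 0 0 0 0 0 0.4 255; 0 0 0 0 0 0.3 255; 0 0 0 0 0 0.2 255; 0 0 0 0 0 0 255; 0 0 0 0 0 0 255")

```text
time_s: 8.47
position: [0.4985, 0.2206, 0.1272]
tool_rot: [[-0.956, 0.294, -0.0], [0.294, 0.956, -0.0], [0.0, -0.0, -1.0]]
ft_force: [-0.0, -0.1, 0.5]
grip_width: 0.0109
gripper_force: 50.2
```

Request:
jog_arm(plan="0 0 0 0 0 0.4 255; 0 0 0 0 0 0.4 255; 0 0 0 0 0 0.3 255; 0 0 0 0 0 0.3 255; 0 0 0 0 0 0.1 255; 0 0 0 0 0 0 255; 0 0 0 0 0 0 255")

```text
time_s: 9.05
position: [0.4985, 0.2207, 0.1123]
tool_rot: [[-0.956, 0.294, -0.0], [0.294, 0.956, -0.0], [0.0, -0.0, -1.0]]
ft_force: [-0.1, 0.0, 0.3]
grip_width: 0.0107
gripper_force: 50.3
```

Request:
jog_arm(plan="0 0 0 0 0 0.1 255; 0 0 0 0 0 0.1 255; 0 0 0 0 0 0.1 255; 0 0 0 0 0 0 255; 0 0 0 0 0 0 255")

```text
time_s: 9.47
position: [0.4988, 0.2207, 0.1104]
tool_rot: [[-0.956, 0.293, 0.002], [0.293, 0.956, 0.0], [-0.002, 0.001, -1.0]]
ft_force: [-2.2, 0.4, 8.0]
grip_width: 0.0107
gripper_force: 51.4
```

Request:
jog_arm(plan="0 0 4 0 0 -0.05 255; 0 0 6 0 0 0 255; 0 0 7 0 0 0 255; 0 0 7 0 0 0 255; 0 0 7 0 0 0 255; 0 0 7 0 0 0 255; 0 0 7 0 0 0 255; 0 0 7 0 0 0 255; 0 0 7 0 0 0 255; 0 0 0 0 0 0 255")

```text
time_s: 10.3
position: [0.4981, 0.22, 0.1104]
tool_rot: [[-0.234, 0.972, -0.0], [0.972, 0.234, -0.001], [-0.001, -0.001, -1.0]]
ft_force: [-3.3, -3.0, 6.4]
grip_width: 0.011
gripper_force: 51.2
```

Request:
jog_arm(plan="0 0 4 0 0 0 255; 0 0 4 0 0 0 255; 0 0 2 0 0 0 255; 0 0 0 0 0 0 255; 0 0 0 0 0 0 255; 0 0 0 0 0 0 255")

```text
time_s: 10.8
position: [0.4981, 0.22, 0.1104]
tool_rot: [[-0.069, 0.998, -0.001], [0.998, 0.069, -0.001], [-0.001, -0.001, -1.0]]
ft_force: [-3.8, -3.7, 6.3]
grip_width: 0.0106
gripper_force: 51.3
```

Run:
```python
from h import *
o=env.observe(); print(o['position'],np.degrees(np.arctan2(-o['tool_rot'][1][0],-o['tool_rot'][0][0])),o['ft_force'],o['wrist_torque'])
im=imaging.get_image('scene')
cv2.imwrite('pics/s5.png',cv2.resize(im['pixels'][100:270,100:250],None,fx=3.5,fy=3.5,interpolation=2)[...,::-1])
```

```text
[0.49811417 0.22001743 0.1104219 ] -86.06128919215608 [-3.83093251 -3.68228478  6.29614219] [-0.77185444  0.71603952 -0.01269454]
```

View pics/s5.png

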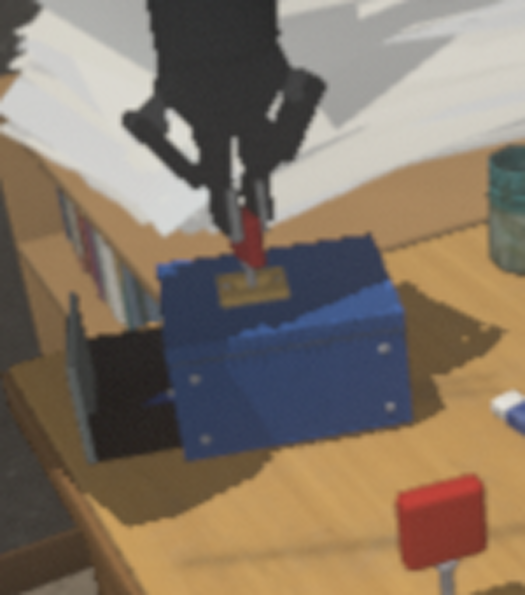

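The drawer at (85,380) is fully out, and the turned key stands in the lock at (250,255). Now I'll open the fingers gently and back straight up.

Request:
jog_arm(plan="0 0 0 0 0 0 190; 0 0 0 0 0 0 170; 0 0 0 0 0 0 150; 0 0 0 0 0 0 130; 0 0 0 0 0 0 110; 0 0 0 0 0 0 110; 0 0 0 0 0 0 110")

```text
time_s: 11.43
position: [0.4985, 0.2207, 0.1098]
tool_rot: [[-0.069, 0.998, -0.0], [0.998, 0.069, 0.0], [0.0, -0.0, -1.0]]
ft_force: [-0.9, -0.6, -1.9]
grip_width: 0.0485
gripper_force: 0.0
```

Request:
jog_arm(plan="0 0 0 0 0 -1 110; 0 0 0 0 0 -2 110; 0 0 0 0 0 -3 110; 0 0 0 0 0 -3 110; 0 0 0 0 0 -2 110; 0 0 0 0 0 0 110; 0 0 0 0 0 0 110; 0 0 0 0 0 0 110; 0 0 0 0 0 0 110")

```text
time_s: 12.18
position: [0.498, 0.2205, 0.2188]
tool_rot: [[-0.069, 0.998, -0.002], [0.998, 0.069, -0.0], [-0.0, -0.002, -1.0]]
ft_force: [1.0, -0.0, -0.1]
grip_width: 0.0489
gripper_force: 0.0
```

Run:
```python
from h import *
o=env.observe(); print(o['position'],o['ft_force'],o['grip_width'])
im=imaging.get_image('scene')
cv2.imwrite('pics/s6.png',cv2.resize(im['pixels'][100:270,100:250],None,fx=3.5,fy=3.5,interpolation=2)[...,::-1])
```

```text
[0.4979778  0.22051874 0.21879412] [ 1.00431287 -0.03208022 -0.08962037] 0.04887022481779412
```

View pics/s6.png

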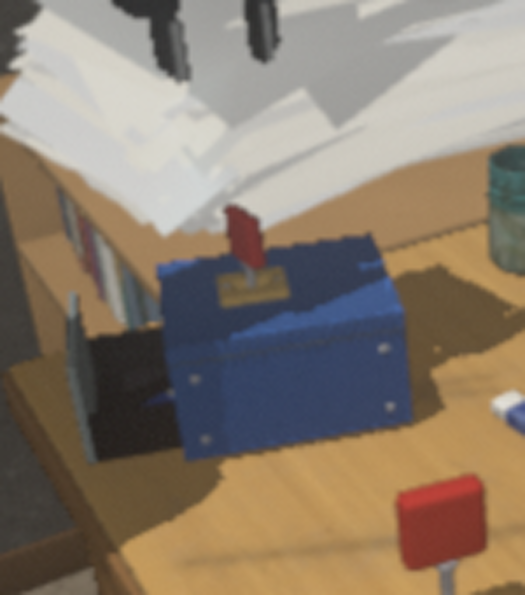

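The key stands in the lock at (245,240) with a slight lean, and the gripper is clear. A quick lean measurement before handing in:

Run:
```python
from m import *
for c in ('scene','scene','top'):
    im,P,C=cloud(c); ok=im['depth'].ravel()>0
    red=ok&(C[:,0]>70)&(C[:,1]<70)&(C[:,2]<80)&(np.hypot(P[:,0]-.5,P[:,1]-.22)<.05)&(P[:,2]>.1)&(P[:,2]<.16)
    Q=P[red]; rect(c,Q)
    if len(Q)<20: continue
    m=Q.mean(0); U,S,V=np.linalg.svd(Q-m); n=V[2]; print('mean',m,'face normal',n,'tilt deg',np.degrees(np.arcsin(abs(n[2]))))
    for lo,hi in((.112,.124),(.124,.136),(.136,.15)):
        s=Q[(Q[:,2]>lo)&(Q[:,2]<hi)]; 
        if len(s): print(lo,len(s),np.median(s,0),s.min(0)[:2],s.max(0)[:2])
```

```text
scene 123 [495.8014 213.2402] [11.0905 28.3155] 26.2 medz 0.1324227134287675 max 0.15038411683955433 min 0.11216322518659627
mean [0.4967 0.2092 0.1326] face normal [0.949  0.3129 0.0396] tilt deg 2.270840762130974
0.112 31 [0.4959 0.2051 0.1194] [0.4926 0.1999] [0.5058 0.2274]
0.124 43 [0.4953 0.2053 0.13  ] [0.4924 0.2003] [0.5049 0.2274]
0.136 48 [0.4957 0.206  0.1435] [0.4924 0.1993] [0.5027 0.2276]
scene 124 [495.529  213.2977] [10.2095 30.2917] 26.4 medz 0.13261296547630738 max 0.1490936152094519 min 0.11321131054741318
mean [0.4972 0.2088 0.1325] face normal [0.9481 0.3177 0.0088] tilt deg 0.5053952087374076
0.112 33 [0.4955 0.2043 0.1199] [0.4926 0.2006] [0.5057 0.2267]
0.124 44 [0.4954 0.205  0.1303] [0.493  0.1995] [0.5048 0.2291]
0.136 47 [0.4965 0.2063 0.1431] [0.4932 0.1996] [0.5048 0.2218]
top 11 [498.8488 205.7366] [3.6224 7.1702] 89.1 medz 0.14754980259743566 max 0.14933693519900237 min 0.1447252973018135
```

Lean is only about 2°, and the bow tops out at 0.149 m, so the key is home. Handing in.

```bash
python3 -c "
from rig import job; print(job.close_job())"
```

```text
the job is handed in; nothing more can be done
None
```

The job is handed in: the key from the stand is fully home and turned in the lock (about 2° lean), the drawer popped out, and the gripper is clear; no verdict came back.

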